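Find the high support pad of a tray base by touch and press it level

ROBOT

A 6-joint arm with a two-finger parallel gripper is mounted at the origin on the work surface. World frame = base frame: x ahead of the robot, y to its left, z up, the work surface at z = 0. Lengths are in mm, angles in degrees, forces in N, time in s.
With the tool pointing down it reaches from about 300 to 850 mm from the base axis. Payload 4.2 kg.
Tool frame: the origin (TCP) lies midway between the tips of the shut fingers; the grasp point (between the pads) lies env.grip_depth behind it (env.grip_depth is the distance from the TCP to the grasp point, in mm); z points along the fingers, y is the direction in which the jaws open and shut (so a half turn about z gives the same grasp; the last joint's range is limited). The gripper opens to 91 mm and grips with 3 to 60 N. Pads are 32 mm wide; open, the fingers measure 118 mm over their backs; the gripper's body (76 mm by 178 mm) begins 60 mm behind the grasp point.
Start: joints at [-77.521, 18.312, 89.639, -0, 72.044, -1.146], TCP at [135.452, -558.834, 213.976] pointing down, gripper open.
Joint ranges: [-177.97, 177.97], [-48.28, 115.42], [12.27, 149.76], [-77.06, 257.06], [2.81, 150.46], [-146.56, 146.56]. Speed limits (degrees/s): [147.25, 147.25, 180, 180, 180, 180].

INTERFACE

Orientations are given as [roll, pitch, yaw] about the fixed x, y, z axes, in that order (R = Rz(yaw) Ry(pitch) Rx(roll)).
In Python, from workcell import env, cams, spotter gives the robot as it stands.
- The arm moves only by the tool apply_moves, never from a script. Its argument "plan" is a list of rows, each an object with "jaw": the closure, from 0 (fully open) to 1 (shut); "delta_pos": the shift along the tool's x, y, z in mm, a list of three; "spin": the turn about the tool's z in rad. In form: [{"jaw": jaw, "delta_pos": [dx, dy, dz], "spin": spin}, ...]. A call has exactly 8 rows; each row is the pose to reach, as a shift and turn from the pose measured when the call began, along the tool's axes at that moment; what a row does not reach only later rows make up. A row lasts 1/8 s, in which the tool goes at most 62.5 mm and 10.7 degrees, less where a joint would pass 70% of its speed; a pose out of reach is approached as far as the arm can. A call with a gripper value outside its range is refused whole. The fingers move at their own pace and stop on an object; "squeeze" is the grip in N (left out, the last holds). Time passes only in rows, so rows that repeat a pose let the fingers close, or fill a call up. It gives the time, the measured TCP pose, the force and the opening at its end, in the units of the state.
- env.state(): the state, without advancing time (a new reading comes with each control period).
- cams.grab_frame(name): name is "side" or "top" or "wrist"; returns the picture (480x640x3 uint8, red, green, blue); there is no depth.
- cams.calibration(name): a dict with "camera_matrix" (3x3 intrinsics, pixels), "k1" (the pictures are not rectified: a ray, as slopes to the right and down, at radius r is drawn at 1 + k1 r^2 times it, then the intrinsics apply), "rvec" (rotation vector, rad) and "tvec" (3), from world to camera coordinates, as OpenCV has them. Camera axes: x right, y down, z forward; pixel columns grow to the right and rows downward; lengths in mm; the calibration is good to about 2 mm. A picture is of the moment at which its call begins: read the wrist's pose just before it. calibration takes no time and is no camera call; for the wrist camera it gives the pose at the moment of the call.
- env.job_done(): hands the job in, once; it reports no verdict.
Trained networks look in the newest picture that a camera, given by its name, has taken for a name from the list of things; names that differ only in an ending like _2 or _b are one class to them, and where a whole thing is asked for, a point or a joint stands for the part that bears it (a point fixed in the world has none). Each returns a list of dicts, best first, with "confidence" (0 to 1); they miss things now and then, are a little off and sometimes report something else, mostly with a low value. They report only what shows in the picture. A call takes as long as a camera call. They do not tell look-alikes from the thing itself.
- spotter.masks_of(camera, target): "region" (480x640 bool, what is visible of it) and "extent" ([left, top, right, bottom] in pixels, round what is visible of it).
The state is a dict: "time_s": time; "qpos": joint angles; "qvel": joint speeds; "effort": joint torques, N m; "ee_pos": TCP position; "ee_rot": TCP orientation; "force": force on the tool from outside, world axes, zero at the start; "torque": the same for the moment, N m; "gripper_width": finger opening in mm.
Only numpy, scipy, OpenCV 4.12 (cv2) and the standard library are available. Lean on these libraries where they do the work, as an engineer would, in place of code of your own. Each camera call takes 0.05 s, during which the arm holds its last target.

TASK

One of the five support pads down in the wells of the tray base stands a few millimetres higher than the other four. Take the probe from its stand, feel gently in the wells to find the high pad, and press that pad down until it is level with the others, without pushing any of the others down or pressing hard on the base itself. Then put the probe back upright and fully home in its stand, let go, and leave the other things on the desk where they are.

Things in the scene. Friction and masses are not known exactly. Their poses are not given: they have to be found in the camera images.
- base: Square aluminium tray base fixed to the desk, 150 x 150 mm, 40 mm high; origin at the centre of its underside, z up, x and y along its sides. Five open round wells, 18 mm wide, in its top face: at the centre and at x = +-48, y = +-48 mm. In each stands a flat-topped steel pad 15 mm wide. The four level pads' tops share one plane 8 to 14 mm below the base's top face (varies, not measured).
- pad_high (a joint): The high pad, in any one of the five wells (not told which): metres it has been pushed down. Starts at 0 to 0.001, its top 4.5 to 3.5 mm above the others; level with them at 0.0045; travel ends at 0.012. All pads are held by friction in their bores: one stays put under less than 10 N, slides down under more than about 12 N and stays where it is left; it never comes up again.
- pad_a (a joint): Travel of an already level pad (which of the five wells it is in is not told): metres it has been pushed down from its level height; starts at 0 and must stay there.
- pad_b (a joint): Travel of an already level pad (which of the five wells it is in is not told): metres it has been pushed down from its level height; starts at 0 and must stay there.
- pad_c (a joint): Travel of an already level pad (which of the five wells it is in is not told): metres it has been pushed down from its level height; starts at 0 and must stay there.
- pad_d (a joint): Travel of an already level pad (which of the five wells it is in is not told): metres it has been pushed down from its level height; starts at 0 and must stay there.
- stand: Grey plastic block fixed to the desk, 60 x 60 x 60 mm, with a vertical through hole of 14 mm diameter at its centre that holds the probe. Origin at the centre of its underside, z up.
- probe_grip (a point): Handle centre of the rigid upright probe (0.08 to 0.17 kg): square black handle 18 x 18 x 50 mm, below it a flange 28 mm wide, 6 mm thick, below that a steel shaft 8 mm thick, 50 mm long, tip tapered. The point is 81 mm above the tip, 31 mm above the flange's underside; x, y: normals of the handle's flats, z up the probe. At home the flange rests on the stand, this point 91 mm above the desk.
- marker: Black marker pen lying on the desk, 130 mm long, 14 mm thick, about along x; a bystander. Origin under its middle.
- pillbottle: Small upright pill jar, 28 mm in diameter, 45 mm high; a bystander. Origin at the centre of its underside.
- carton_a: Small medicine carton 50 x 40 x 30 mm; a bystander. Origin at the centre of its underside.
- carton_b: Flat medicine carton 40 x 70 x 22 mm; a bystander. Origin at the centre of its underside.
- mouse: Round black computer mouse 62 mm across, 32 mm high; a bystander. Origin at the centre of its underside.
Not all that is in view belongs to the job. Leave any green look-alike of the part that bears probe_grip alone.

How it is judged (in metres and radians):
On the way, in this order (a step that is already met when the one before it is completed fails the run):
1. the probe is lifted clear out of its stand (z of probe_grip in the frame of stand above 0.145 m), for 0.1 s.
2. the high pad is pressed level with the others (value of joint pad_high between 0.003 and 0.006 m), for 0.3 s.
At the end, for the whole second after the job is handed in: The high pad is level with the other four within 1.5 mm (pushed down 3 to 6 mm), no other pad is pushed down over 1.5 mm, and the probe is home in its stand: handle centre within 6 mm of the hole's centre on each stand axis, flange within 3 mm of the stand's top, upright within 0.08 rad (all of step 2 and value of joint each of pad_a, pad_b, pad_c, pad_d below 0.0015 m and x of probe_grip in the frame of stand between -0.006 and 0.006 m and y of probe_grip in the frame of stand between -0.006 and 0.006 m and z of probe_grip in the frame of stand between 0.088 and 0.094 m and angle between probe_grip's own z axis and vertical below 0.08 rad); the robot touches nothing.
It fails at once if a level pad is pushed down by more than 1.5 mm (value of joint any of pad_a, pad_b, pad_c, pad_d above 0.0015 m).
It fails at once if the base itself is pressed with more than 20 N (contact force between base and anything else above 20 N).
It fails at once if a bystander is shifted by more than 30 mm (distance of any of marker, pillbottle, carton_a, carton_b, mouse from where it was at the start of the episode above 0.03 m).
It also fails if it takes over 72 s, if anything falls off the work surface, if the arm or the gripper's body presses on something with over 40 N, if the wrist force passes 120 N, or if a joint passes its speed limit or range.

## Working session

There is one attempt and no reset: what is moved stays moved. The work goes in short steps, Python scripts to look and compute and a tool call to move; the robot and the scene stay as the last step left them, time stands still between calls to the robot, and variables do not carry over. Pictures are saved under pics/ and viewed, and the job is handed in when it is done.

Besides the shell and the picture viewer there is one more tool, called after "Emit:" as a command line: name --argument value ..., lists and objects as JSON in quotes. apply_moves: Moves the arm, as the interface text tells. Its arguments: {"type":"object","properties":{"plan":{"type":"array"},"squeeze":{"type":"number"}},"required":["plan"]}

```bash
mkdir -p pics; ls; python3 - <<'E'
from workcell import env,cams,spotter
import cv2
print(env.state(), env.grip_depth)
for c in ["side","top","wrist"]:
    im=cams.grab_frame(c); cv2.imwrite(f"pics/{c}0.png",im[:,:,::-1])
    print(c,cams.calibration(c))
E
```

```text
pics
{'time_s': 0.0, 'qpos': array([-7.75233825e+01,  1.83520301e+01,  8.97069821e+01, -8.15619480e-04,
        7.20435514e+01, -1.14471871e+00]), 'qvel': array([-0.01412325,  0.04724895, -0.00083205, -0.03086152, -0.01479563,
        0.00189843]), 'effort': array([-2.80694461e-03, -4.12461448e+01, -2.31971794e+01,  7.25554302e-02,
        4.57105518e-02, -1.40552047e-04]), 'ee_pos': array([ 135.31279049, -558.32795672,  213.11247958]), 'ee_rot': array([-1.79897441e+02, -1.27370830e-03,  1.36215872e+01]), 'force': array([-0.49725681,  0.18961378,  0.43014886]), 'torque': array([-0.0015249 ,  0.04875204, -0.02686111]), 'gripper_width': 90.86102194940132} 18.8
side {'camera_matrix': array([[474.66685477,   0.        , 317.44116626],
       [  0.        , 474.66685477, 234.771889  ],
       [  0.        ,   0.        ,   1.        ]]), 'k1': 0.0350395193303385, 'rvec': array([ 0.44465875, -2.66200559,  1.29483939]), 'tvec': array([547.67633247, 137.01963117, 803.51204167])}
top {'camera_matrix': array([[463.80831813,   0.        , 321.96887205],
       [  0.        , 463.80831813, 240.45777292],
       [  0.        ,   0.        ,   1.        ]]), 'k1': -0.08318358935246262, 'rvec': array([ 2.15179686, -2.06533421,  0.22348849]), 'tvec': array([ 80.73339865, 585.92309348, 730.255118  ])}
wrist {'camera_matrix': array([[351.04132404,   0.        , 323.29748893],
       [  0.        , 351.04132404, 240.01035993],
       [  0.        ,   0.        ,   1.        ]]), 'k1': -0.055282272020925706, 'rvec': array([-2.29009244,  1.80438592,  0.2498917 ]), 'tvec': array([-574.20289549,  -28.48576125,  390.6901248 ])}
```

View pics/side0.png

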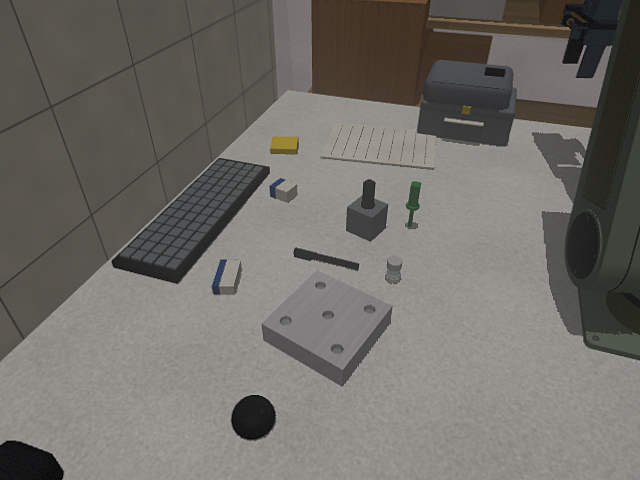

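View pics/top0.png

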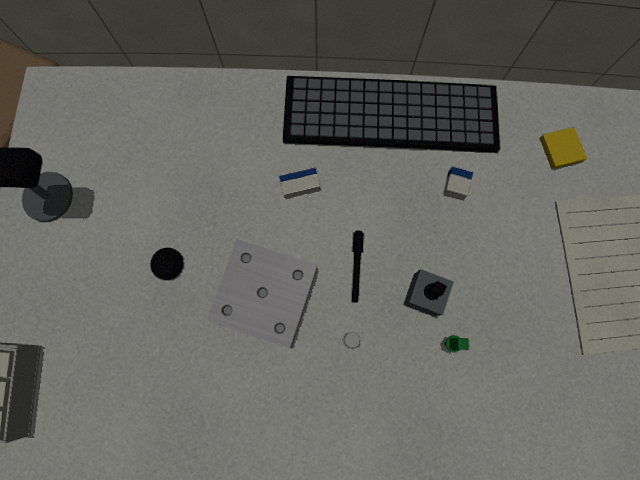

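View pics/wrist0.png

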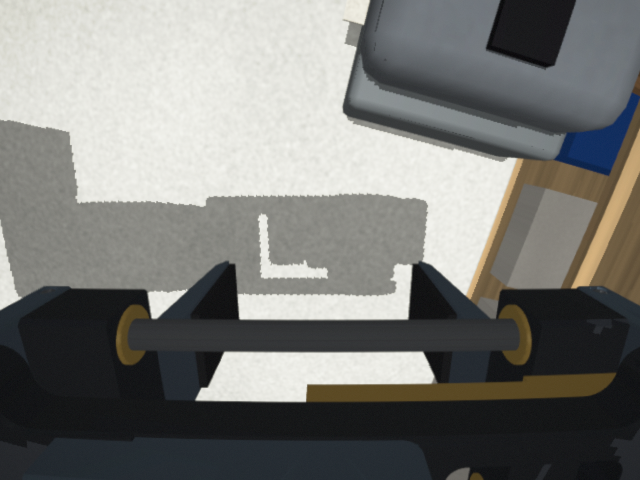

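The probe is the black-handled tool in the grey block: top (432,292), side (369,195). The green look-alike stands separately at top (456,344), side (413,200). Next I fit the poses.

```bash
cat > h.py <<'E'
import numpy as np, cv2
from workcell import env,cams,spotter
def proj(cal,P):
    P=np.atleast_2d(np.asarray(P,float))
    d=np.array([cal["k1"],0,0,0,0.])
    return cv2.projectPoints(P,np.array(cal["rvec"]),np.array(cal["tvec"],float),cal["camera_matrix"],d)[0][:,0]
def ray(cal,uv):
    d=np.array([cal["k1"],0,0,0,0.])
    n=cv2.undistortPoints(np.array([[uv]],float),cal["camera_matrix"],d)[0,0]
    R=cv2.Rodrigues(np.array(cal["rvec"]))[0]
    return -R.T@np.array(cal["tvec"]).ravel(), R.T@np.array([n[0],n[1],1])
def onz(cal,uv,z):
    o,d=ray(cal,uv); return o+d*(z-o[2])/d[2]
def box(x,y,yaw,L,W,H,z0=0):
    a=np.radians(yaw);R=np.array([[np.cos(a),-np.sin(a)],[np.sin(a),np.cos(a)]])
    q=np.array([[sx*L/2,sy*W/2] for sx,sy in((1,1),(1,-1),(-1,-1),(-1,1))])@R.T+[x,y]
    return np.vstack([np.c_[q,np.full(4,z0)],np.c_[q,np.full(4,z0+H)]])
def hullmask(cal,P,s=4):
    m=np.zeros((480*s,640*s),np.uint8)
    h=cv2.convexHull(((proj(cal,P)+.5)*s-.5).astype(np.float32))
    cv2.fillConvexPoly(m,np.round(h).astype(np.int32),1); return m
E
python3 - <<'E'
from h import *
for c in["top","side"]:
    im=cams.grab_frame(c)
    for t in["base","stand","probe_grip","marker","pillbottle","carton_a","mouse"]:
        for r in spotter.masks_of(c,t)[:3]:
            print(c,t,round(r["confidence"],2),[round(float(v)) for v in r["extent"]],r["region"].sum())
            if t in("base","stand","probe_grip"):
                np.save(f"m_{c}_{t}_{round(float(r['extent'][0]))}.npy",r["region"])
cal=cams.calibration("top")
for n,uv,z in[("stand",(430,292),60),("bc",(262,293),40)]: print(n,onz(cal,uv,z))
im=cams.grab_frame("top")[:,:,::-1]
cv2.imwrite("pics/c1.png",cv2.resize(im[220:370,200:480],None,fx=2.85,fy=2.85,interpolation=cv2.INTER_CUBIC))
im=cams.grab_frame("side")[:,:,::-1]
cv2.imwrite("pics/c2.png",cv2.resize(im[160:390,230:450],None,fx=2.6,fy=2.6,interpolation=cv2.INTER_CUBIC))
E
```

```text
top base 0.71 [341, 328, 361, 350] 180
top base 0.65 [205, 238, 318, 348] 7335
top stand 0.83 [409, 267, 450, 318] 1267
top stand 0.52 [207, 239, 315, 345] 7192
top stand 0.28 [350, 232, 363, 305] 641
top probe_grip 0.83 [447, 337, 468, 352] 315
top probe_grip 0.67 [276, 325, 286, 332] 62
top probe_grip 0.66 [425, 279, 446, 298] 276
top marker 0.84 [349, 231, 362, 302] 585
top pillbottle 0.8 [342, 332, 364, 350] 211
top pillbottle 0.42 [151, 246, 185, 280] 862
top carton_a 0.89 [439, 168, 473, 200] 738
top carton_a 0.82 [281, 166, 320, 202] 883
top mouse 0.67 [243, 255, 252, 266] 57
top mouse 0.59 [148, 247, 185, 281] 827
side stand 0.84 [346, 198, 388, 244] 1317
side probe_grip 0.86 [360, 180, 376, 209] 346
side probe_grip 0.59 [413, 180, 442, 220] 262
side marker 0.91 [294, 248, 359, 272] 462
side pillbottle 0.64 [284, 319, 288, 322] 53
side pillbottle 0.56 [263, 270, 392, 384] 8700
side carton_a 0.76 [212, 260, 240, 294] 858
side carton_a 0.7 [267, 178, 297, 202] 478
side carton_a 0.68 [263, 270, 392, 386] 8685
side mouse 0.63 [230, 396, 278, 442] 1593
stand [501.40887845 -80.69767682  60.        ]
bc [490.31824269 204.06738697  40.        ]
```

View pics/c1.png

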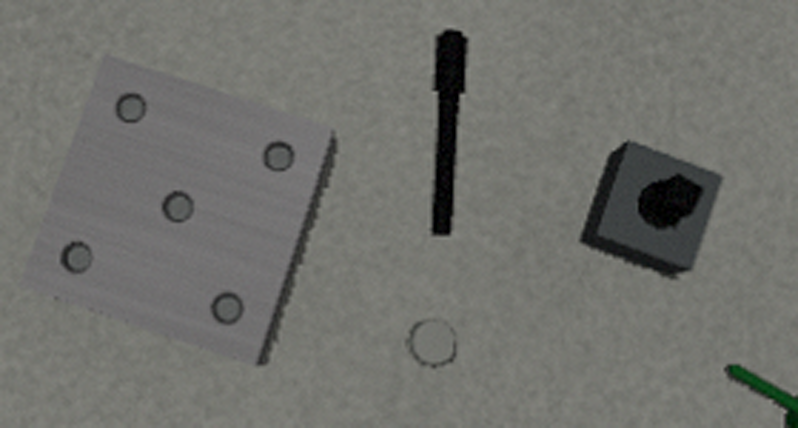

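View pics/c2.png

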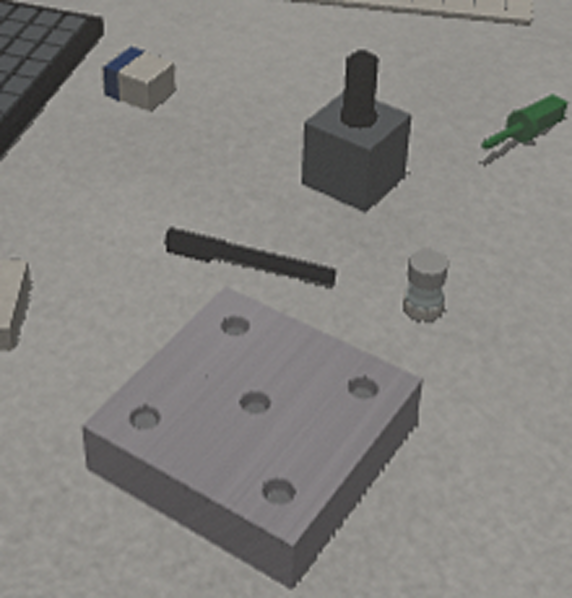

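```bash
python3 - <<'E'
from h import *
from scipy.optimize import least_squares
ct,cs=cams.calibration("top"),cams.calibration("side")
T=lambda p:(np.array(p,float)+.5)/2.85-.5+[200,220]
S=lambda p:(np.array(p,float)+.5)/2.6-.5+[230,160]
wt=T([(131,108),(279,156),(178,207),(77,258),(228,308)])
ws=S([(279,490),(145,416),(255,402),(363,386),(235,324)])
def wells(x,y,yaw,z=40):
    a=np.radians(yaw);R=np.array([[np.cos(a),-np.sin(a)],[np.sin(a),np.cos(a)]])
    q=np.array([[0,0],[48,48],[48,-48],[-48,-48],[-48,48]])@R.T+[x,y]
    return np.c_[q,np.full(5,z)]
from scipy.spatial.distance import cdist
def f(p,use="ts"):
    W=wells(*p[:3]);r=[]
    for k,c,o in(("t",ct,wt),("s",cs,ws)):
        if k in use:
            q=proj(c,W);r.append((o-q[cdist(o,q).argmin(1)]).ravel())
    return np.concatenate(r)
for u in("t","s","ts"):
    b=min((least_squares(f,[490,204,y0],args=(u,)) for y0 in(-40,-20,0,20,40)),key=lambda r:r.cost)
    print(u,b.x,b.cost)
print(wells(*b.x).round(1))
st=T([(628,141),(722,177),(691,268)]); ss=S([(304,122),(366,153),(410,117),(303,183),(365,210),(407,172)])
def g(p,use="ts"):
    B=box(*p,60,60,60);r=[]
    if"t"in use:
        q=proj(ct,B[4:]);r.append((st-q[cdist(st,q).argmin(1)]).ravel())
    if"s"in use:
        q=proj(cs,B);r.append((ss-q[cdist(ss,q).argmin(1)]).ravel())
    return np.concatenate(r)
for u in("t","s","ts"):
    b=min((least_squares(g,[500,-75,y0],args=(u,)) for y0 in(-40,-20,0,20,40)),key=lambda r:r.cost)
    print(u,b.x,b.cost)
# handle top
m=cams.grab_frame("top")
print(onz(ct,T([(687,187)])[0],116), proj(ct,[[b.x[0],b.x[1],116],[b.x[0],b.x[1],66]]))
st=env.state();print(st["time_s"],st["force"],proj(ct,[st["ee_pos"]]))
E
```

```text
t [491.68878417 203.6490438   74.45236734] 0.033342613375968735
s [491.72124527 202.56257555 -15.66363752] 0.18224625937315625
ts [491.66085575 203.19782619  74.39718277] 0.6306245925315761
[[491.7 203.2  40. ]
 [458.3 262.3  40. ]
 [550.8 236.5  40. ]
 [525.  144.1  40. ]
 [432.5 169.9  40. ]]
t [502.32931362 -82.33050354 -18.7774996 ] 0.6524696380497982
s [501.92482273 -85.61292797 -19.86228416] 3.9329911369524004
ts [502.08823175 -83.41675121 -18.81791312] 6.624892833342399
[506.36614746 -84.68293679 116.        ] [[439.95360536 287.97789056]
 [432.43712646 291.28722537]]
1.1 [ 0.5439648  -0.19999193  0.19350305] [[777.7100584  544.94025557]]
```

```bash
python3 - <<'E'
from h import *
from scipy.spatial.transform import Rotation as Ro
c=cams.calibration("wrist");s=env.state()
R=cv2.Rodrigues(np.array(c["rvec"]))[0];o=-R.T@np.array(c["tvec"])
Rt=Ro.from_euler("xyz",s["ee_rot"],degrees=True).as_matrix()
print("cam in tool",Rt.T@(o-s["ee_pos"]));print("cam axes in tool\n",Rt.T@R.T)
E
```

```text
cam in tool [  77.60657929   -0.38541937 -170.23462006]
cam axes in tool
 [[-1.71349926e-03 -9.62462590e-01 -2.71408966e-01]
 [ 9.99998060e-01 -1.91292693e-03  4.70230104e-04]
 [-9.71764403e-04 -2.71407634e-01  9.62464000e-01]]
```

Emit:
apply_moves --plan '[{"jaw": 0, "delta_pos": [40, -40, -7], "spin": 0.05}, {"jaw": 0, "delta_pos": [80, -80, -7], "spin": 0.1}, {"jaw": 0, "delta_pos": [122, -120, -7], "spin": 0.2}, {"jaw": 0, "delta_pos": [164, -160, -7], "spin": 0.3}, {"jaw": 0, "delta_pos": [206, -200, -7], "spin": 0.4}, {"jaw": 0, "delta_pos": [248, -242, -7], "spin": 0.5}, {"jaw": 0, "delta_pos": [290, -283, -7], "spin": 0.566}, {"jaw": 0, "delta_pos": [325, -317, -7], "spin": 0.566}]'

```text
time_s: 2.1
ee_pos: [377.5, -172.4, 221.3]
ee_rot: [180.0, -0.1, -18.8]
force: [1.1, -0.9, -0.5]
gripper_width: 91.1
```

```bash
cat > d.py <<'E'
# usage: goto(x,y,z,yaw): print tool delta
from h import *
from scipy.spatial.transform import Rotation as Ro
def goto(x,y,z,yaw=None):
    s=env.state();Rt=Ro.from_euler("xyz",s["ee_rot"],degrees=True).as_matrix()
    d=Rt.T@(np.array([x,y,z])-s["ee_pos"])
    sp=None
    if yaw is not None:
        a=np.radians(yaw);sp=(np.degrees(np.arctan2(Rt[1,0],Rt[0,0]))-yaw)
        sp=np.radians((sp+180)%360-180)
    print("t",round(s["time_s"],2),"pos",s["ee_pos"].round(1),"rot",s["ee_rot"].round(2),"F",s["force"].round(1),"w",round(s["gripper_width"],1))
    print("delta",d.round(1),"spin",None if sp is None else round(sp,4));return d,sp
E
python3 -c "
from d import *
goto(445,-64,220,-18.8)"
```

```text
t 2.1 pos [ 377.5 -172.4  221.3] rot [ 1.7999e+02 -7.0000e-02 -1.8780e+01] F [ 1.1 -0.9 -0.5] w 91.1
delta [  29.  -124.3    1.3] spin 0.0003
```

Emit:
apply_moves --plan '[{"jaw": 0, "delta_pos": [10, -42, 1], "spin": 0}, {"jaw": 0, "delta_pos": [20, -84, 1], "spin": 0}, {"jaw": 0, "delta_pos": [29, -124, 1], "spin": 0}, {"jaw": 0, "delta_pos": [29, -124, 1], "spin": 0}, {"jaw": 0, "delta_pos": [29, -124, 1], "spin": 0}, {"jaw": 0, "delta_pos": [29, -124, 1], "spin": 0}, {"jaw": 0, "delta_pos": [29, -124, 1], "spin": 0}, {"jaw": 0, "delta_pos": [29, -124, 1], "spin": 0}]'

```text
time_s: 3.1
ee_pos: [444.6, -64.8, 220.4]
ee_rot: [180.0, -0.1, -18.8]
force: [-0.5, 0.4, -0.4]
gripper_width: 91.5
```

```bash
python3 - <<'E'
from d import *
goto(502,-83,200,-18.8)
c=cams.calibration("wrist")
im=cams.grab_frame("wrist")
cv2.imwrite("pics/w1.png",im[:,:,::-1])
print(proj(c,[[502,-83,116],[502,-83,66],[502,-83,60]]))
print(proj(c,box(502,-83,-18.8,60,60,60))[4:])
E
```

```text
t 3.1 pos [444.6 -64.8 220.4] rot [ 1.7999e+02 -7.0000e-02 -1.8840e+01] F [-0.5  0.4 -0.4] w 91.5
delta [60.1 -1.3 20.5] spin -0.0008
[[322.41795307 164.79340862]
 [322.50132098 161.34673849]
 [322.50965328 161.00232433]]
[[289.18033326 127.34204129]
 [355.64007876 127.16834217]
 [354.36632533 193.32622832]
 [290.84580092 193.49241201]]
```

View pics/w1.png

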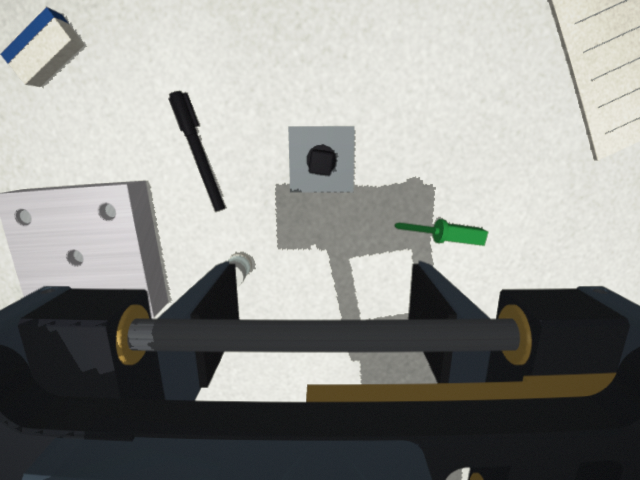

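```bash
python3 - <<'E'
import cv2,numpy as np
im=cv2.imread("pics/w1.png")[120:200,280:365]
im=np.clip(im.astype(float)*1.0,0,255)
z=cv2.resize(im,None,fx=7,fy=7,interpolation=cv2.INTER_CUBIC)
z=255*np.clip(z/255,0,1)**.45
cv2.imwrite("pics/w1z.png",z)
E
```

```text
[ WARN:0@0.111] global loadsave.cpp:1063 imwrite_ Unsupported depth image for selected encoder is fallbacked to CV_8U.
```

View pics/w1z.png

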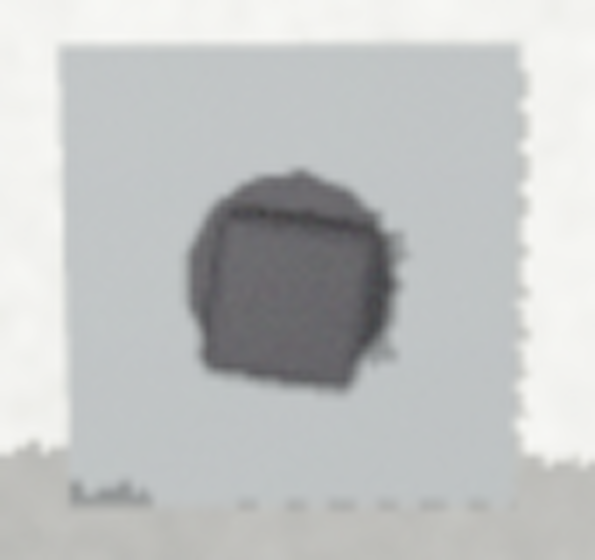

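Handle top is at wrist pixel (321,163), rotated about 7.7° clockwise from the stand. It stands in the grey block, so it's the real probe; the green one is lying at (440,230).

```bash
python3 -c "
from d import *
goto(503.7,-82.7,130,-26.5)
goto(503.7,-82.7,69,-26.5)"
```

```text
t 3.15 pos [444.7 -64.7 220.4] rot [ 1.7999e+02 -7.0000e-02 -1.8830e+01] F [-0.4 -0.1  0.8] w 91.0
delta [61.5 -2.  90.4] spin 0.1338
t 3.15 pos [444.7 -64.7 220.4] rot [ 1.7999e+02 -7.0000e-02 -1.8830e+01] F [-0.4 -0.1  0.8] w 91.0
delta [ 61.4  -2.  151.4] spin 0.1338
```

Emit:
apply_moves --plan '[{"jaw": 0, "delta_pos": [30, -1, 20], "spin": 0.06}, {"jaw": 0, "delta_pos": [61.5, -2, 40], "spin": 0.134}, {"jaw": 0, "delta_pos": [61.5, -2, 70], "spin": 0.134}, {"jaw": 0, "delta_pos": [61.5, -2, 90], "spin": 0.134}, {"jaw": 0, "delta_pos": [61.5, -2, 110], "spin": 0.134}, {"jaw": 0, "delta_pos": [61.5, -2, 130], "spin": 0.134}, {"jaw": 0, "delta_pos": [61.5, -2, 145], "spin": 0.134}, {"jaw": 0, "delta_pos": [61.5, -2, 151.5], "spin": 0.134}]'

```text
time_s: 4.15
ee_pos: [503.4, -82.8, 68.2]
ee_rot: [180.0, -0.0, -26.5]
force: [0.5, 0.4, 0.4]
gripper_width: 91.6
```

```bash
python3 -c "
from d import *
goto(503.7,-82.7,69,-26.5)
im=cams.grab_frame('wrist');cv2.imwrite('pics/w2.png',im[:,:,::-1])
im=cams.grab_frame('side')[:,:,::-1];cv2.imwrite('pics/s2.png',cv2.resize(im[60:260,260:500],None,fx=3,fy=3))"
```

```text
t 4.15 pos [503.4 -82.8  68.2] rot [ 1.7998e+02 -1.0000e-02 -2.6520e+01] F [0.5 0.4 0.4] w 91.6
delta [ 0.2 -0.2 -0.8] spin -0.0003
```

View pics/w2.png

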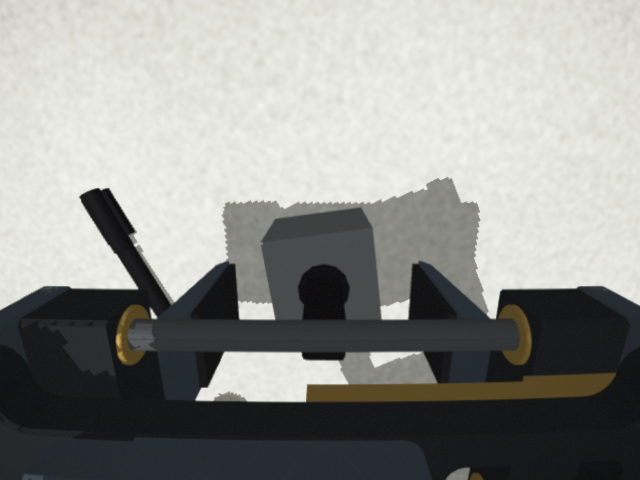

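View pics/s2.png

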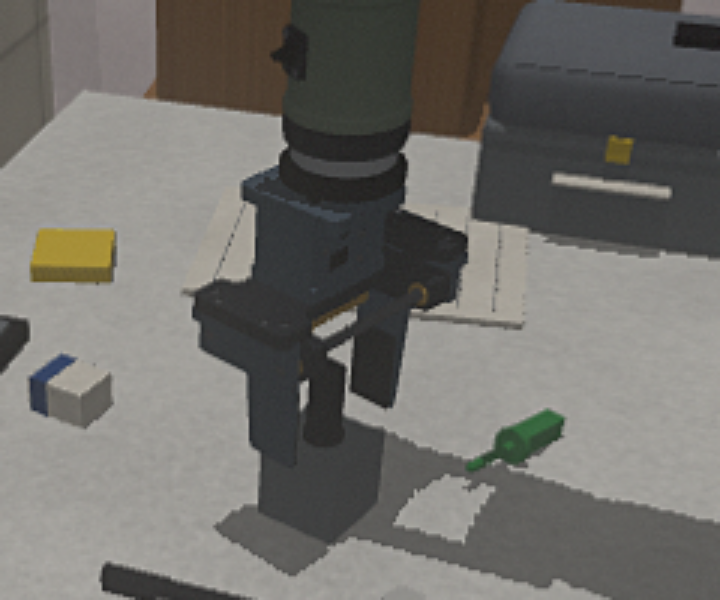

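The handle stands squarely between the jaws at wrist (323,310). I'll raise the tool slightly and close.

Emit:
apply_moves --plan '[{"jaw": 0.4, "delta_pos": [0, 0, -0.8], "spin": 0}, {"jaw": 0.6, "delta_pos": [0, 0, -0.8], "spin": 0}, {"jaw": 0.75, "delta_pos": [0, 0, -0.8], "spin": 0}, {"jaw": 1, "delta_pos": [0, 0, -0.8], "spin": 0}, {"jaw": 1, "delta_pos": [0, 0, -0.8], "spin": 0}, {"jaw": 1, "delta_pos": [0, 0, -0.8], "spin": 0}, {"jaw": 1, "delta_pos": [0, 0, -0.8], "spin": 0}, {"jaw": 1, "delta_pos": [0, 0, -0.8], "spin": 0}]' --squeeze 45

```text
time_s: 5.25
ee_pos: [503.5, -82.7, 69.3]
ee_rot: [180.0, -0.0, -26.5]
force: [0.3, -0.3, -0.0]
gripper_width: 17.7
```

```bash
python3 -c "
from d import *
goto(503.7,-82.7,69,-26.5)
im=cams.grab_frame('wrist');cv2.imwrite('pics/w3.png',im[150:400,180:460,::-1])"
```

```text
t 5.25 pos [503.5 -82.7  69.3] rot [ 1.7999e+02 -2.0000e-02 -2.6510e+01] F [ 0.3 -0.3 -0. ] w 17.7
delta [ 0.2 -0.1  0.3] spin -0.0002
```

View pics/w3.png

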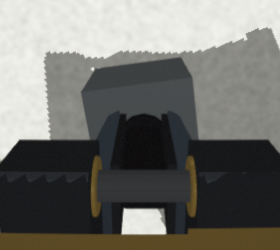

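Emit:
apply_moves --plan '[{"jaw": 1, "delta_pos": [0, 0, -10], "spin": 0}, {"jaw": 1, "delta_pos": [0, 0, -25], "spin": 0}, {"jaw": 1, "delta_pos": [0, 0, -40], "spin": 0}, {"jaw": 1, "delta_pos": [0, 0, -55], "spin": 0}, {"jaw": 1, "delta_pos": [0, 0, -70], "spin": 0}, {"jaw": 1, "delta_pos": [0, 0, -80], "spin": 0}, {"jaw": 1, "delta_pos": [0, 0, -80], "spin": 0}, {"jaw": 1, "delta_pos": [0, 0, -80], "spin": 0}]'

```text
time_s: 6.3
ee_pos: [503.1, -82.6, 148.9]
ee_rot: [180.0, 0.0, -26.5]
force: [-0.2, 0.5, -0.9]
gripper_width: 17.6
```

```bash
python3 -c "
from d import *
goto(491.7,203.2,140,-26.5)
goto(525,144.1,130,-26.5)
im=cams.grab_frame('wrist');cv2.imwrite('pics/w4.png',im[:,:,::-1])
im=cams.grab_frame('side')[:,:,::-1];cv2.imwrite('pics/s4.png',cv2.resize(im[60:260,260:500],None,fx=3,fy=3))"
```

```text
t 6.3 pos [503.1 -82.6 148.9] rot [ 1.7997e+02  4.0000e-02 -2.6510e+01] F [-0.2  0.5 -0.9] w 17.6
delta [-137.8 -250.7    8.8] spin -0.0002
t 6.3 pos [503.1 -82.6 148.9] rot [ 1.7997e+02  4.0000e-02 -2.6510e+01] F [-0.2  0.5 -0.9] w 17.6
delta [ -81.6 -212.7   18.8] spin -0.0002
```

View pics/w4.png

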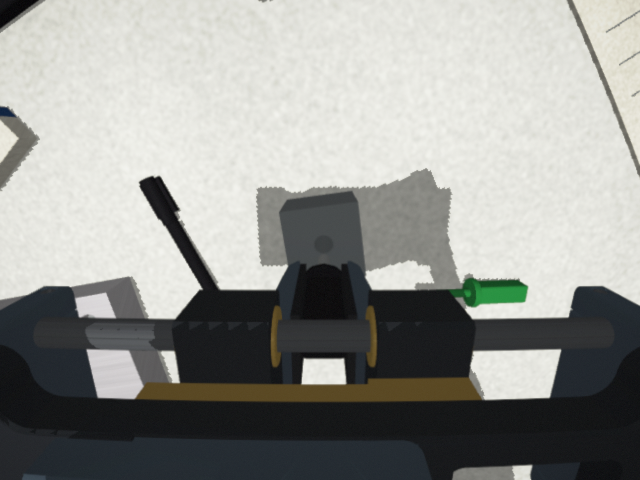

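View pics/s4.png

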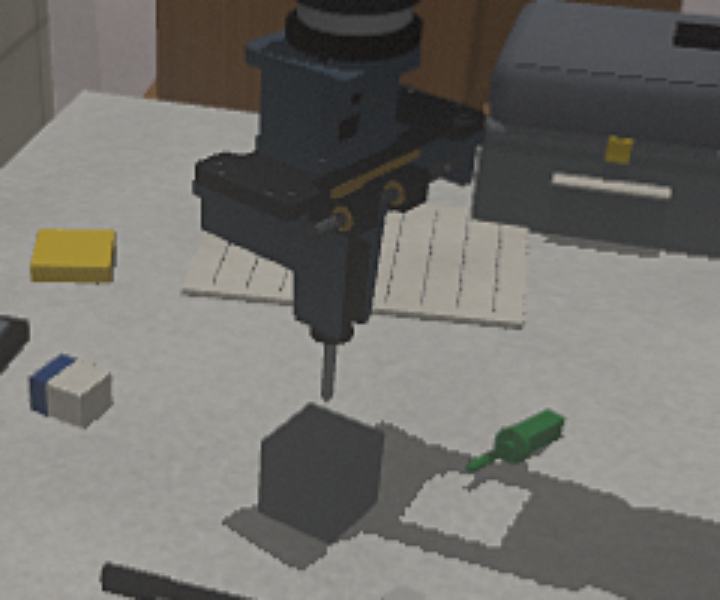

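```bash
python3 -c "
from d import *
goto(420,239,160,-26.5)
print(onz(cams.calibration('wrist'),(323,244),60))
print(env.state()['qpos'].round(1))"
```

```text
t 6.4 pos [503.1 -82.6 148.7] rot [ 1.7996e+02  6.0000e-02 -2.6510e+01] F [-0.5  0.1 -0.8] w 18.1
delta [-217.9 -250.7  -11.3] spin -0.0002
[504.43028167 -82.19230091  60.        ]
[-10.6  15.6 103.7  -0.   60.8 105.9]
```

```bash
python3 -c "
from d import *
goto(410,181,160,15)"
```

```text
t 6.4 pos [503.1 -82.6 148.7] rot [ 1.7996e+02  6.0000e-02 -2.6510e+01] F [-0.5  0.1 -0.8] w 18.1
delta [-201.  -194.4  -11.2] spin -0.7245
```

Emit:
apply_moves --plan '[{"jaw": 1, "delta_pos": [-20, -20, -11], "spin": -0.07}, {"jaw": 1, "delta_pos": [-50, -48, -11], "spin": -0.18}, {"jaw": 1, "delta_pos": [-82, -79, -11], "spin": -0.3}, {"jaw": 1, "delta_pos": [-114, -110, -11], "spin": -0.42}, {"jaw": 1, "delta_pos": [-146, -141, -11], "spin": -0.54}, {"jaw": 1, "delta_pos": [-178, -172, -11], "spin": -0.66}, {"jaw": 1, "delta_pos": [-201, -194, -11], "spin": -0.7245}, {"jaw": 1, "delta_pos": [-201, -194, -11], "spin": -0.7245}]'

```text
time_s: 7.4
ee_pos: [408.9, 182.1, 159.4]
ee_rot: [-180.0, 0.1, 15.2]
force: [-0.5, -0.8, -2.3]
gripper_width: 17.6
```

```bash
python3 -c "
from d import *
goto(525,144.1,130,15)
c=cams.calibration('wrist')
im=cams.grab_frame('wrist');cv2.imwrite('pics/w5.png',im[:,:,::-1])
cv2.imwrite('pics/w5z.png',cv2.resize(im[40:300,160:500,::-1],None,fx=2.3,fy=2.3,interpolation=cv2.INTER_CUBIC))
W=np.array([[491.7,203.2,40],[458.3,262.3,40],[550.8,236.5,40],[525,144.1,40],[432.5,169.9,40]])
print(proj(c,W))"
```

```text
t 7.4 pos [408.9 182.1 159.4] rot [-1.7998e+02  1.3000e-01  1.5190e+01] F [-0.5 -0.8 -2.3] w 17.6
delta [102.1  67.   29.1] spin 0.0032
[[325.02740017 130.97946193]
 [243.34639867 153.00859228]
 [302.770616    40.65462548]
 [408.98633941 109.1990685 ]
 [344.8798504  212.61767853]]
```

View pics/w5.png

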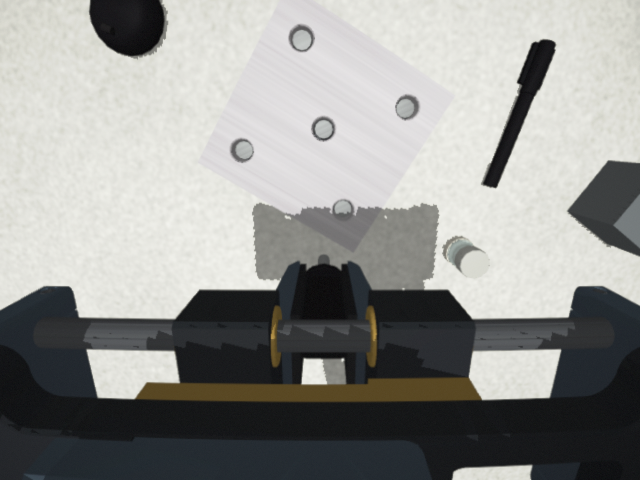

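View pics/w5z.png

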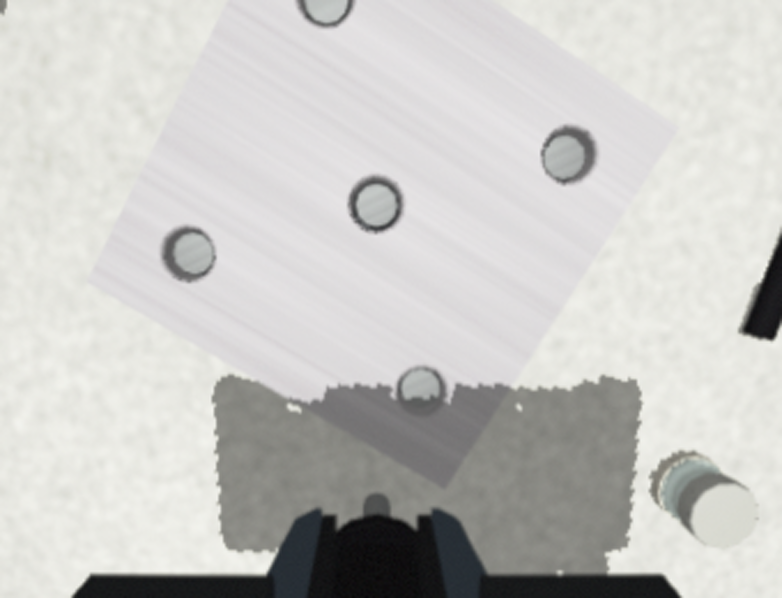

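```bash
python3 - <<'E'
import cv2,numpy as np
im=cv2.imread("pics/w5.png")
P=[(323,128),(242,150),(302,38),(407,107),(343,209)]
t=[cv2.resize(im[y-16:y+17,x-16:x+17],(264,264),interpolation=cv2.INTER_CUBIC) for x,y in P]
t.append(np.zeros_like(t[0]))
cv2.imwrite("pics/w5w.png",np.vstack([np.hstack(t[:3]),np.hstack(t[3:])]))
E
python3 -c "
from h import *
c=cams.calibration('wrist');s=env.state();print(proj(c,[[*s['ee_pos'][:2],s['ee_pos'][2]-59.3]]))"
```

```text
[[323.65796596 257.8108159 ]]
```

View pics/w5w.png

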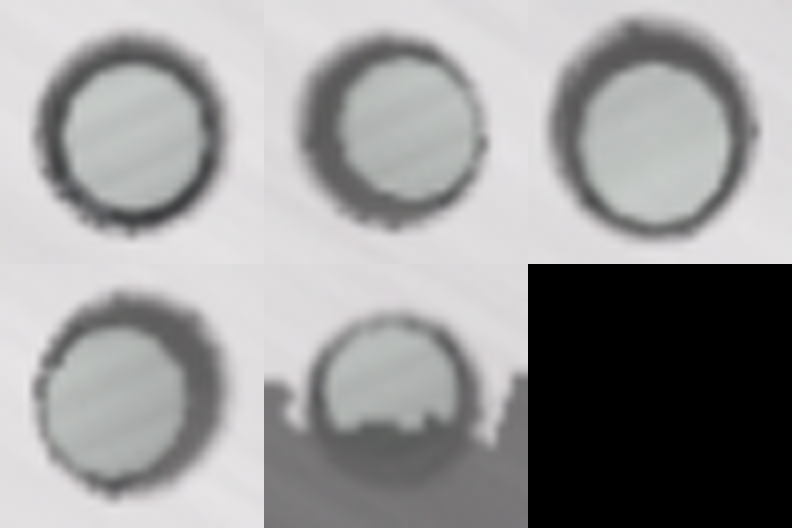

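The rims sit about 1.7 and 2.9 px off the predictions, so I shift the wells by about (+1,+1) mm. In the enlarged crops the far well's pad, wrist (302,38), looks shallower. I'll check by feel, starting with the centre well.

```bash
python3 -c "
from d import *
goto(492.7,204.2,120,15)
goto(492.7,204.2,98,15)"
```

```text
t 7.45 pos [409.4 181.1 159.4] rot [1.7998e+02 1.2000e-01 1.5100e+01] F [-0.4  0.2 -1.9] w 17.8
delta [86.5 -0.7 39.2] spin 0.0017
t 7.45 pos [409.4 181.1 159.4] rot [1.7998e+02 1.2000e-01 1.5100e+01] F [-0.4  0.2 -1.9] w 17.8
delta [86.6 -0.7 61.2] spin 0.0017
```

Emit:
apply_moves --plan '[{"jaw": 1, "delta_pos": [25, 0, 5], "spin": 0}, {"jaw": 1, "delta_pos": [55, 0, 15], "spin": 0}, {"jaw": 1, "delta_pos": [80, -0.5, 25], "spin": 0}, {"jaw": 1, "delta_pos": [86.5, -0.7, 35], "spin": 0}, {"jaw": 1, "delta_pos": [86.5, -0.7, 45], "spin": 0}, {"jaw": 1, "delta_pos": [86.5, -0.7, 52], "spin": 0}, {"jaw": 1, "delta_pos": [86.5, -0.7, 54], "spin": 0}, {"jaw": 1, "delta_pos": [86.5, -0.7, 54], "spin": 0}]'

```text
time_s: 8.45
ee_pos: [492.3, 204.2, 105.4]
ee_rot: [180.0, 0.1, 15.1]
force: [-0.3, -0.1, -1.3]
gripper_width: 17.7
```

```bash
python3 -c "
from d import *
goto(492.7,204.2,98,15)
im=cams.grab_frame('side')[:,:,::-1];cv2.imwrite('pics/s6.png',cv2.resize(im[220:400,240:420],None,fx=3.3,fy=3.3,interpolation=cv2.INTER_CUBIC))
im=cams.grab_frame('top')[:,:,::-1];cv2.imwrite('pics/t6.png',cv2.resize(im[220:370,200:480],None,fx=2.85,fy=2.85,interpolation=cv2.INTER_CUBIC))
print(env.state()['force'].round(1))"
```

```text
t 8.45 pos [492.3 204.2 105.4] rot [1.7998e+02 1.1000e-01 1.5110e+01] F [-0.3 -0.1 -1.3] w 17.7
delta [0.4 0.1 7.4] spin 0.0019
[-0.6 -1.  -1. ]
```

View pics/s6.png

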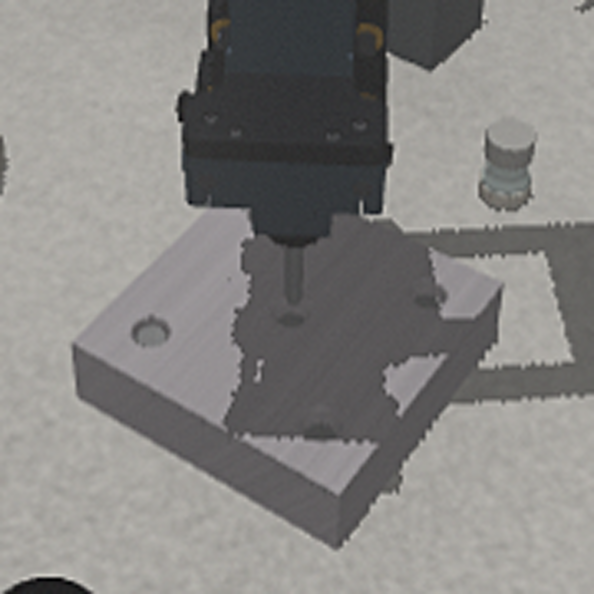

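Emit:
apply_moves --plan '[{"jaw": 1, "delta_pos": [0, 0, 2], "spin": 0}, {"jaw": 1, "delta_pos": [0, 0, 4], "spin": 0}, {"jaw": 1, "delta_pos": [0, 0, 5.5], "spin": 0}, {"jaw": 1, "delta_pos": [0, 0, 6.5], "spin": 0}, {"jaw": 1, "delta_pos": [0, 0, 7.0], "spin": 0}, {"jaw": 1, "delta_pos": [0, 0, 7.5], "spin": 0}, {"jaw": 1, "delta_pos": [0, 0, 7.5], "spin": 0}, {"jaw": 1, "delta_pos": [0, 0, 7.5], "spin": 0}]'

```text
time_s: 9.55
ee_pos: [492.7, 204.3, 98.2]
ee_rot: [180.0, 0.1, 15.1]
force: [-0.6, 0.0, -1.4]
gripper_width: 17.4
```

Emit:
apply_moves --plan '[{"jaw": 1, "delta_pos": [0, 0, 0.3], "spin": 0}, {"jaw": 1, "delta_pos": [0, 0, 0.6], "spin": 0}, {"jaw": 1, "delta_pos": [0, 0, 0.9], "spin": 0}, {"jaw": 1, "delta_pos": [0, 0, 1.2], "spin": 0}, {"jaw": 1, "delta_pos": [0, 0, 1.4], "spin": 0}, {"jaw": 1, "delta_pos": [0, 0, 1.5], "spin": 0}, {"jaw": 1, "delta_pos": [0, 0, 1.5], "spin": 0}, {"jaw": 1, "delta_pos": [0, 0, 1.5], "spin": 0}]'

```text
time_s: 10.55
ee_pos: [492.7, 204.3, 96.7]
ee_rot: [180.0, 0.1, 15.1]
force: [0.3, -0.9, -1.5]
gripper_width: 18.1
```

Emit:
apply_moves --plan '[{"jaw": 1, "delta_pos": [0, 0, 0.2], "spin": 0}, {"jaw": 1, "delta_pos": [0, 0, 0.4], "spin": 0}, {"jaw": 1, "delta_pos": [0, 0, 0.6], "spin": 0}, {"jaw": 1, "delta_pos": [0, 0, 0.8], "spin": 0}, {"jaw": 1, "delta_pos": [0, 0, 1], "spin": 0}, {"jaw": 1, "delta_pos": [0, 0, 1.2], "spin": 0}, {"jaw": 1, "delta_pos": [0, 0, 1.2], "spin": 0}, {"jaw": 1, "delta_pos": [0, 0, 1.2], "spin": 0}]'

```text
time_s: 11.55
ee_pos: [492.7, 204.3, 95.5]
ee_rot: [180.0, 0.1, 15.1]
force: [0.4, -0.1, -1.1]
gripper_width: 17.6
```

Emit:
apply_moves --plan '[{"jaw": 1, "delta_pos": [0, 0, 0.2], "spin": 0}, {"jaw": 1, "delta_pos": [0, 0, 0.4], "spin": 0}, {"jaw": 1, "delta_pos": [0, 0, 0.6], "spin": 0}, {"jaw": 1, "delta_pos": [0, 0, 0.8], "spin": 0}, {"jaw": 1, "delta_pos": [0, 0, 1], "spin": 0}, {"jaw": 1, "delta_pos": [0, 0, 1], "spin": 0}, {"jaw": 1, "delta_pos": [0, 0, 1], "spin": 0}, {"jaw": 1, "delta_pos": [0, 0, 1], "spin": 0}]'

```text
time_s: 12.55
ee_pos: [492.7, 204.3, 94.5]
ee_rot: [180.0, 0.1, 15.1]
force: [0.6, 0.1, -0.5]
gripper_width: 17.6
```

Emit:
apply_moves --plan '[{"jaw": 1, "delta_pos": [0, 0, 0.2], "spin": 0}, {"jaw": 1, "delta_pos": [0, 0, 0.4], "spin": 0}, {"jaw": 1, "delta_pos": [0, 0, 0.6], "spin": 0}, {"jaw": 1, "delta_pos": [0, 0, 0.8], "spin": 0}, {"jaw": 1, "delta_pos": [0, 0, 1], "spin": 0}, {"jaw": 1, "delta_pos": [0, 0, 1], "spin": 0}, {"jaw": 1, "delta_pos": [0, 0, 1], "spin": 0}, {"jaw": 1, "delta_pos": [0, 0, 1], "spin": 0}]'

```text
time_s: 13.55
ee_pos: [492.7, 204.4, 93.5]
ee_rot: [180.0, 0.1, 15.1]
force: [0.1, -0.4, -1.5]
gripper_width: 17.6
```

Emit:
apply_moves --plan '[{"jaw": 1, "delta_pos": [0, 0, 0.2], "spin": 0}, {"jaw": 1, "delta_pos": [0, 0, 0.4], "spin": 0}, {"jaw": 1, "delta_pos": [0, 0, 0.6], "spin": 0}, {"jaw": 1, "delta_pos": [0, 0, 0.8], "spin": 0}, {"jaw": 1, "delta_pos": [0, 0, 1], "spin": 0}, {"jaw": 1, "delta_pos": [0, 0, 1], "spin": 0}, {"jaw": 1, "delta_pos": [0, 0, 1], "spin": 0}, {"jaw": 1, "delta_pos": [0, 0, 1], "spin": 0}]'

```text
time_s: 14.55
ee_pos: [492.7, 204.3, 92.6]
ee_rot: [180.0, 0.1, 15.1]
force: [0.1, -1.0, -1.1]
gripper_width: 17.8
```

```bash
python3 -c "
from d import *
goto(492.7,204.2,92,15)"
```

```text
t 14.55 pos [492.7 204.3  92.6] rot [1.7999e+02 6.0000e-02 1.5100e+01] F [ 0.1 -1.  -1.1] w 17.8
delta [-0.1  0.1  0.6] spin 0.0018
```

Tip at about 33.3 mm, no contact yet. I'll keep going.

Emit:
apply_moves --plan '[{"jaw": 1, "delta_pos": [0, 0, 0.2], "spin": 0}, {"jaw": 1, "delta_pos": [0, 0, 0.4], "spin": 0}, {"jaw": 1, "delta_pos": [0, 0, 0.6], "spin": 0}, {"jaw": 1, "delta_pos": [0, 0, 0.8], "spin": 0}, {"jaw": 1, "delta_pos": [0, 0, 1], "spin": 0}, {"jaw": 1, "delta_pos": [0, 0, 1], "spin": 0}, {"jaw": 1, "delta_pos": [0, 0, 1], "spin": 0}, {"jaw": 1, "delta_pos": [0, 0, 1], "spin": 0}]'

```text
time_s: 15.55
ee_pos: [492.7, 204.3, 91.6]
ee_rot: [180.0, 0.1, 15.1]
force: [0.6, -0.2, -1.1]
gripper_width: 17.8
```

Emit:
apply_moves --plan '[{"jaw": 1, "delta_pos": [0, 0, 0.2], "spin": 0}, {"jaw": 1, "delta_pos": [0, 0, 0.4], "spin": 0}, {"jaw": 1, "delta_pos": [0, 0, 0.6], "spin": 0}, {"jaw": 1, "delta_pos": [0, 0, 0.8], "spin": 0}, {"jaw": 1, "delta_pos": [0, 0, 1], "spin": 0}, {"jaw": 1, "delta_pos": [0, 0, 1], "spin": 0}, {"jaw": 1, "delta_pos": [0, 0, 1], "spin": 0}, {"jaw": 1, "delta_pos": [0, 0, 1], "spin": 0}]'

```text
time_s: 16.55
ee_pos: [492.8, 204.4, 90.7]
ee_rot: [180.0, 0.0, 15.1]
force: [-0.4, -0.3, 1.3]
gripper_width: 17.7
```

Emit:
apply_moves --plan '[{"jaw": 1, "delta_pos": [0, 0, 0.1], "spin": 0}, {"jaw": 1, "delta_pos": [0, 0, 0.2], "spin": 0}, {"jaw": 1, "delta_pos": [0, 0, 0.3], "spin": 0}, {"jaw": 1, "delta_pos": [0, 0, 0.4], "spin": 0}, {"jaw": 1, "delta_pos": [0, 0, 0.4], "spin": 0}, {"jaw": 1, "delta_pos": [0, 0, 0.4], "spin": 0}, {"jaw": 1, "delta_pos": [0, 0, 0.4], "spin": 0}, {"jaw": 1, "delta_pos": [0, 0, 0.4], "spin": 0}]'

```text
time_s: 17.55
ee_pos: [492.8, 204.4, 90.6]
ee_rot: [180.0, 0.0, 15.1]
force: [-1.3, -1.7, 5.3]
gripper_width: 17.4
```

Contact at TCP 90.7, so the centre pad top is at about 31.3 mm. Next the far well, which looks high.

Emit:
apply_moves --plan '[{"jaw": 1, "delta_pos": [0, 0, -10], "spin": 0}, {"jaw": 1, "delta_pos": [0, 0, -18], "spin": 0}, {"jaw": 1, "delta_pos": [20, -5, -18], "spin": 0}, {"jaw": 1, "delta_pos": [42, -11, -18], "spin": 0}, {"jaw": 1, "delta_pos": [60, -15.5, -18], "spin": 0}, {"jaw": 1, "delta_pos": [65.7, -16.8, -18], "spin": 0}, {"jaw": 1, "delta_pos": [65.7, -16.8, -18], "spin": 0}, {"jaw": 1, "delta_pos": [65.7, -16.8, -18], "spin": 0}]'

```text
time_s: 18.55
ee_pos: [551.1, 237.3, 108.5]
ee_rot: [180.0, 0.1, 15.1]
force: [-0.2, -0.6, -1.7]
gripper_width: 17.5
```

```bash
python3 -c "
from d import *
goto(551.8,237.5,98,15)
im=cams.grab_frame('side')[:,:,::-1];cv2.imwrite('pics/s7.png',cv2.resize(im[220:400,240:420],None,fx=3.3,fy=3.3,interpolation=cv2.INTER_CUBIC))"
```

```text
t 18.55 pos [551.1 237.3 108.5] rot [1.7998e+02 9.0000e-02 1.5100e+01] F [-0.2 -0.6 -1.7] w 17.5
delta [ 0.7  0.  10.5] spin 0.0018
```

View pics/s7.png

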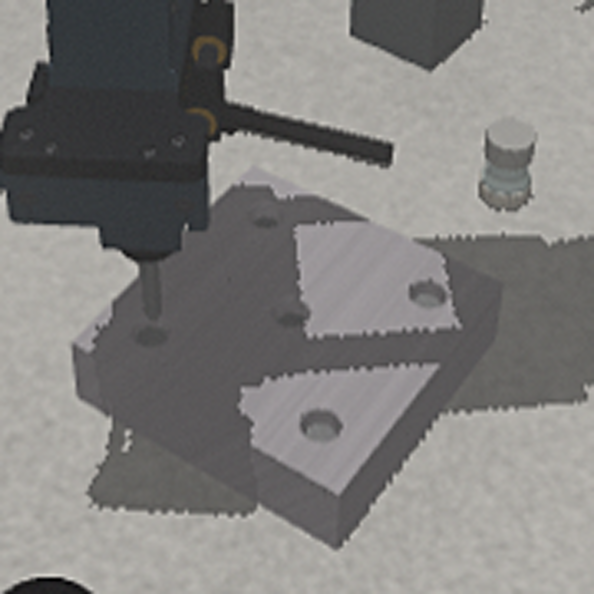

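The tip (152,318 in the crop) is over this well (151,335). Descending.

Emit:
apply_moves --plan '[{"jaw": 1, "delta_pos": [0.5, 0, 3], "spin": 0}, {"jaw": 1, "delta_pos": [0.5, 0, 6], "spin": 0}, {"jaw": 1, "delta_pos": [0.5, 0, 8], "spin": 0}, {"jaw": 1, "delta_pos": [0.5, 0, 9.5], "spin": 0}, {"jaw": 1, "delta_pos": [0.5, 0, 10.5], "spin": 0}, {"jaw": 1, "delta_pos": [0.5, 0, 11.2], "spin": 0}, {"jaw": 1, "delta_pos": [0.5, 0, 11.5], "spin": 0}, {"jaw": 1, "delta_pos": [0.5, 0, 11.5], "spin": 0}]'

```text
time_s: 19.6
ee_pos: [551.7, 237.5, 97.1]
ee_rot: [180.0, 0.1, 15.1]
force: [0.2, -0.5, -1.3]
gripper_width: 18.0
```

Emit:
apply_moves --plan '[{"jaw": 1, "delta_pos": [0, 0, 0.2], "spin": 0}, {"jaw": 1, "delta_pos": [0, 0, 0.4], "spin": 0}, {"jaw": 1, "delta_pos": [0, 0, 0.6], "spin": 0}, {"jaw": 1, "delta_pos": [0, 0, 0.8], "spin": 0}, {"jaw": 1, "delta_pos": [0, 0, 1], "spin": 0}, {"jaw": 1, "delta_pos": [0, 0, 1], "spin": 0}, {"jaw": 1, "delta_pos": [0, 0, 1], "spin": 0}, {"jaw": 1, "delta_pos": [0, 0, 1], "spin": 0}]'

```text
time_s: 20.6
ee_pos: [551.7, 237.5, 96.1]
ee_rot: [180.0, 0.1, 15.1]
force: [0.3, 0.6, -1.0]
gripper_width: 17.9
```

Emit:
apply_moves --plan '[{"jaw": 1, "delta_pos": [0, 0, 0.2], "spin": 0}, {"jaw": 1, "delta_pos": [0, 0, 0.4], "spin": 0}, {"jaw": 1, "delta_pos": [0, 0, 0.6], "spin": 0}, {"jaw": 1, "delta_pos": [0, 0, 0.8], "spin": 0}, {"jaw": 1, "delta_pos": [0, 0, 1], "spin": 0}, {"jaw": 1, "delta_pos": [0, 0, 1], "spin": 0}, {"jaw": 1, "delta_pos": [0, 0, 1], "spin": 0}, {"jaw": 1, "delta_pos": [0, 0, 1], "spin": 0}]'

```text
time_s: 21.6
ee_pos: [551.7, 237.5, 95.1]
ee_rot: [180.0, 0.1, 15.1]
force: [-0.4, -0.5, -0.5]
gripper_width: 17.8
```

Emit:
apply_moves --plan '[{"jaw": 1, "delta_pos": [0, 0, 0.2], "spin": 0}, {"jaw": 1, "delta_pos": [0, 0, 0.4], "spin": 0}, {"jaw": 1, "delta_pos": [0, 0, 0.6], "spin": 0}, {"jaw": 1, "delta_pos": [0, 0, 0.7], "spin": 0}, {"jaw": 1, "delta_pos": [0, 0, 0.7], "spin": 0}, {"jaw": 1, "delta_pos": [0, 0, 0.7], "spin": 0}, {"jaw": 1, "delta_pos": [0, 0, 0.7], "spin": 0}, {"jaw": 1, "delta_pos": [0, 0, 0.7], "spin": 0}]'

```text
time_s: 22.6
ee_pos: [551.8, 237.5, 94.8]
ee_rot: [180.0, 0.0, 15.1]
force: [-1.2, -0.7, 5.5]
gripper_width: 18.0
```

Contact at TCP 94.9, which is 4.2 mm above the centre pad. That makes this the high pad, so I press it down gradually.

Emit:
apply_moves --plan '[{"jaw": 1, "delta_pos": [0, 0, 0.7], "spin": 0}, {"jaw": 1, "delta_pos": [0, 0, 1.1], "spin": 0}, {"jaw": 1, "delta_pos": [0, 0, 1.5], "spin": 0}, {"jaw": 1, "delta_pos": [0, 0, 1.9], "spin": 0}, {"jaw": 1, "delta_pos": [0, 0, 2.3], "spin": 0}, {"jaw": 1, "delta_pos": [0, 0, 2.7], "spin": 0}, {"jaw": 1, "delta_pos": [0, 0, 3], "spin": 0}, {"jaw": 1, "delta_pos": [0, 0, 3], "spin": 0}]'

```text
time_s: 23.6
ee_pos: [551.9, 237.6, 92.7]
ee_rot: [180.0, 0.0, 15.1]
force: [-1.9, -0.9, 9.5]
gripper_width: 17.7
```

Emit:
apply_moves --plan '[{"jaw": 1, "delta_pos": [0, 0, 1.1], "spin": 0}, {"jaw": 1, "delta_pos": [0, 0, 1.4], "spin": 0}, {"jaw": 1, "delta_pos": [0, 0, 1.7], "spin": 0}, {"jaw": 1, "delta_pos": [0, 0, 2.0], "spin": 0}, {"jaw": 1, "delta_pos": [0, 0, 2.3], "spin": 0}, {"jaw": 1, "delta_pos": [0, 0, 2.6], "spin": 0}, {"jaw": 1, "delta_pos": [0, 0, 2.8], "spin": 0}, {"jaw": 1, "delta_pos": [0, 0, 2.8], "spin": 0}]'

```text
time_s: 24.6
ee_pos: [551.9, 237.6, 90.8]
ee_rot: [180.0, -0.0, 15.1]
force: [-1.6, -0.9, 8.3]
gripper_width: 17.7
```

Pressed to TCP 90.8. I'll re-feel the centre pad to check that the probe hasn't slipped in the grip.

Emit:
apply_moves --plan '[{"jaw": 1, "delta_pos": [0, 0, -10], "spin": 0}, {"jaw": 1, "delta_pos": [0, 0, -18], "spin": 0}, {"jaw": 1, "delta_pos": [-20, 5, -18], "spin": 0}, {"jaw": 1, "delta_pos": [-42, 11, -18], "spin": 0}, {"jaw": 1, "delta_pos": [-60, 15.5, -18], "spin": 0}, {"jaw": 1, "delta_pos": [-65.7, 16.8, -18], "spin": 0}, {"jaw": 1, "delta_pos": [-65.7, 16.8, -18], "spin": 0}, {"jaw": 1, "delta_pos": [-65.7, 16.8, -18], "spin": 0}]'

```text
time_s: 25.6
ee_pos: [493.6, 204.7, 108.9]
ee_rot: [-180.0, -0.1, 15.1]
force: [0.1, -0.7, -1.1]
gripper_width: 17.7
```

```bash
python3 -c "
from d import *
goto(492.7,204.3,92.1,15)
c=cams.calibration('wrist');im=cams.grab_frame('wrist');cv2.imwrite('pics/w8.png',im[:,:,::-1])
"
```

```text
t 25.6 pos [493.6 204.7 108.9] rot [-1.800e+02 -7.000e-02  1.511e+01] F [ 0.1 -0.7 -1.1] w 17.7
delta [-1.   0.1 16.8] spin 0.0019
```

View pics/w8.png

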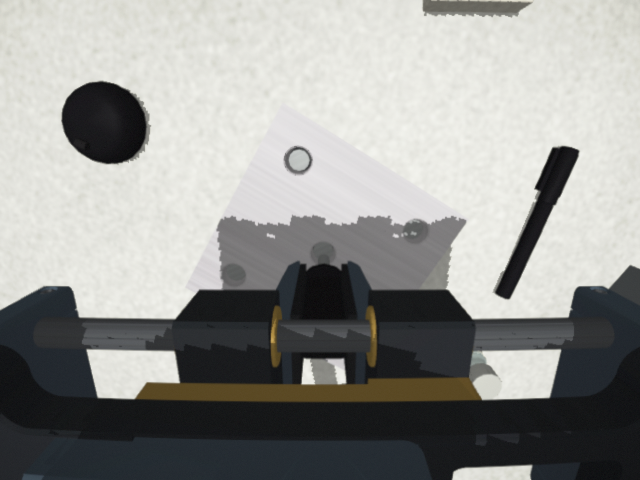

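The tip, wrist (323,255), is just over the centre well. Descending to about 92.

Emit:
apply_moves --plan '[{"jaw": 1, "delta_pos": [-1, 0, 4], "spin": 0}, {"jaw": 1, "delta_pos": [-1, 0, 8], "spin": 0}, {"jaw": 1, "delta_pos": [-1, 0, 11], "spin": 0}, {"jaw": 1, "delta_pos": [-1, 0, 13], "spin": 0}, {"jaw": 1, "delta_pos": [-1, 0, 15], "spin": 0}, {"jaw": 1, "delta_pos": [-1, 0, 16], "spin": 0}, {"jaw": 1, "delta_pos": [-1, 0, 16.8], "spin": 0}, {"jaw": 1, "delta_pos": [-1, 0, 16.8], "spin": 0}]'

```text
time_s: 26.65
ee_pos: [492.6, 204.4, 92.1]
ee_rot: [-180.0, -0.1, 15.1]
force: [0.8, 0.1, -0.5]
gripper_width: 17.8
```

Emit:
apply_moves --plan '[{"jaw": 1, "delta_pos": [0, 0, 0.2], "spin": 0}, {"jaw": 1, "delta_pos": [0, 0, 0.4], "spin": 0}, {"jaw": 1, "delta_pos": [0, 0, 0.6], "spin": 0}, {"jaw": 1, "delta_pos": [0, 0, 0.8], "spin": 0}, {"jaw": 1, "delta_pos": [0, 0, 0.8], "spin": 0}, {"jaw": 1, "delta_pos": [0, 0, 0.8], "spin": 0}, {"jaw": 1, "delta_pos": [0, 0, 0.8], "spin": 0}, {"jaw": 1, "delta_pos": [0, 0, 0.8], "spin": 0}]'

```text
time_s: 27.65
ee_pos: [492.6, 204.3, 91.3]
ee_rot: [180.0, -0.1, 15.1]
force: [0.1, -0.2, -1.8]
gripper_width: 18.2
```

Emit:
apply_moves --plan '[{"jaw": 1, "delta_pos": [0, 0, 0.2], "spin": 0}, {"jaw": 1, "delta_pos": [0, 0, 0.4], "spin": 0}, {"jaw": 1, "delta_pos": [0, 0, 0.6], "spin": 0}, {"jaw": 1, "delta_pos": [0, 0, 0.8], "spin": 0}, {"jaw": 1, "delta_pos": [0, 0, 0.8], "spin": 0}, {"jaw": 1, "delta_pos": [0, 0, 0.8], "spin": 0}, {"jaw": 1, "delta_pos": [0, 0, 0.8], "spin": 0}, {"jaw": 1, "delta_pos": [0, 0, 0.8], "spin": 0}]'

```text
time_s: 28.65
ee_pos: [492.7, 204.4, 90.7]
ee_rot: [180.0, -0.1, 15.1]
force: [-0.8, -0.3, 4.2]
gripper_width: 17.7
```

Same contact height (90.7), so the probe didn't slip and the pressed pad is level to about 0.1 mm. Returning the probe.

```bash
python3 -c "
from d import *
goto(503.4,-82.7,152,-26.5)"
```

```text
t 28.65 pos [492.7 204.4  90.7] rot [ 1.800e+02 -7.000e-02  1.511e+01] F [-0.8 -0.3  4.2] w 17.7
delta [-64.4 279.9 -61.4] spin 0.7262
```

Emit:
apply_moves --plan '[{"jaw": 1, "delta_pos": [0, 0, -20], "spin": 0}, {"jaw": 1, "delta_pos": [0, 0, -45], "spin": 0}, {"jaw": 1, "delta_pos": [-5, 20, -61], "spin": 0.05}, {"jaw": 1, "delta_pos": [-16, 68, -61], "spin": 0.18}, {"jaw": 1, "delta_pos": [-27, 118, -61], "spin": 0.31}, {"jaw": 1, "delta_pos": [-39, 168, -61], "spin": 0.44}, {"jaw": 1, "delta_pos": [-50, 218, -61], "spin": 0.57}, {"jaw": 1, "delta_pos": [-58, 250, -61], "spin": 0.66}]'

```text
time_s: 29.65
ee_pos: [500.9, -55.2, 151.2]
ee_rot: [180.0, -0.0, -23.1]
force: [-0.6, 0.9, -0.6]
gripper_width: 17.9
```

```bash
python3 -c "
from d import *
goto(503.4,-82.7,152,-26.5)"
```

```text
t 29.65 pos [500.9 -55.2 151.2] rot [ 1.7999e+02 -2.0000e-02 -2.3090e+01] F [-0.6  0.9 -0.6] w 17.9
delta [13.1 24.3 -0.8] spin 0.0595
```

Emit:
apply_moves --plan '[{"jaw": 1, "delta_pos": [9, 16, -1], "spin": 0.04}, {"jaw": 1, "delta_pos": [13, 24.3, -1], "spin": 0.06}, {"jaw": 1, "delta_pos": [13, 24.3, -1], "spin": 0.06}, {"jaw": 1, "delta_pos": [13, 24.3, -1], "spin": 0.06}, {"jaw": 1, "delta_pos": [13, 24.3, 3], "spin": 0.06}, {"jaw": 1, "delta_pos": [13, 24.3, 8], "spin": 0.06}, {"jaw": 1, "delta_pos": [13, 24.3, 11], "spin": 0.06}, {"jaw": 1, "delta_pos": [13, 24.3, 11], "spin": 0.06}]'

```text
time_s: 30.65
ee_pos: [503.1, -82.5, 139.8]
ee_rot: [180.0, 0.0, -26.5]
force: [-1.0, 0.7, -1.2]
gripper_width: 17.6
```

```bash
python3 -c "
from d import *
goto(503.4,-82.7,69.3,-26.5)
im=cams.grab_frame('side')[:,:,::-1];cv2.imwrite('pics/s9.png',cv2.resize(im[60:260,260:500],None,fx=3,fy=3))
im=cams.grab_frame('wrist')[:,:,::-1];cv2.imwrite('pics/w9.png',cv2.resize(im[150:350,220:420],None,fx=3,fy=3))"
```

```text
t 30.65 pos [503.1 -82.5 139.8] rot [ 1.7998e+02  3.0000e-02 -2.6510e+01] F [-1.   0.7 -1.2] w 17.6
delta [ 0.4  0.  70.5] spin -0.0002
```

View pics/s9.png

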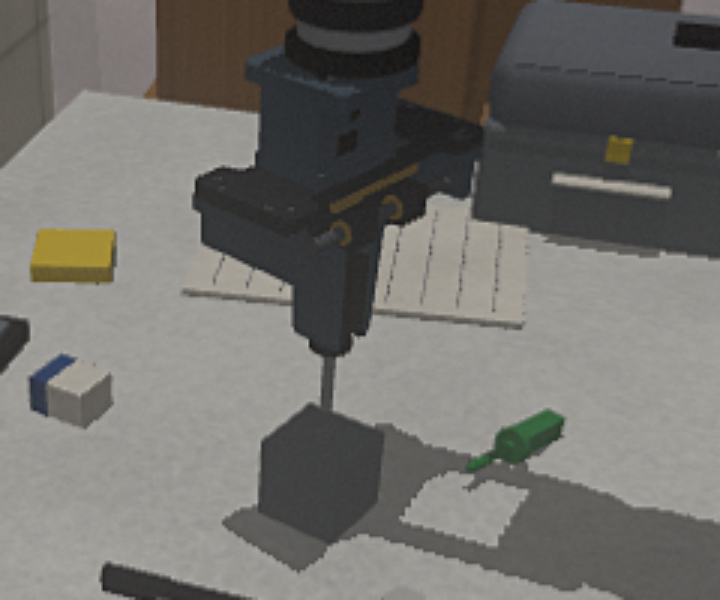

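View pics/w9.png

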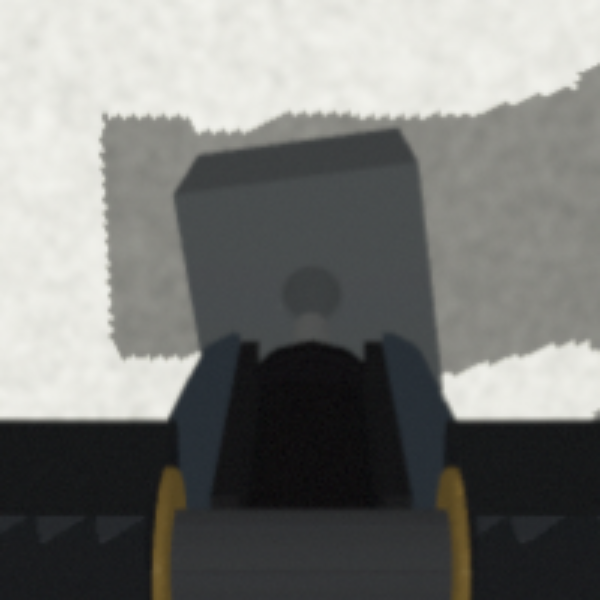

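The tip, crop (310,320), is lined up with the hole at (312,293). Lowering.

Emit:
apply_moves --plan '[{"jaw": 1, "delta_pos": [0.4, 0, 10], "spin": 0}, {"jaw": 1, "delta_pos": [0.4, 0, 18], "spin": 0}, {"jaw": 1, "delta_pos": [0.4, 0, 26], "spin": 0}, {"jaw": 1, "delta_pos": [0.4, 0, 35], "spin": 0}, {"jaw": 1, "delta_pos": [0.4, 0, 45], "spin": 0}, {"jaw": 1, "delta_pos": [0.4, 0, 55], "spin": 0}, {"jaw": 1, "delta_pos": [0.4, 0, 62], "spin": 0}, {"jaw": 1, "delta_pos": [0.4, 0, 65], "spin": 0}]'

```text
time_s: 31.75
ee_pos: [503.6, -82.8, 74.7]
ee_rot: [180.0, 0.0, -26.5]
force: [0.1, -0.3, -1.1]
gripper_width: 18.0
```

Emit:
apply_moves --plan '[{"jaw": 1, "delta_pos": [0, 0, 1], "spin": 0}, {"jaw": 1, "delta_pos": [0, 0, 2], "spin": 0}, {"jaw": 1, "delta_pos": [0, 0, 3], "spin": 0}, {"jaw": 1, "delta_pos": [0, 0, 4], "spin": 0}, {"jaw": 1, "delta_pos": [0, 0, 5], "spin": 0}, {"jaw": 1, "delta_pos": [0, 0, 5.3], "spin": 0}, {"jaw": 1, "delta_pos": [0, 0, 5.3], "spin": 0}, {"jaw": 1, "delta_pos": [0, 0, 5.3], "spin": 0}]'

```text
time_s: 32.75
ee_pos: [503.6, -82.8, 69.4]
ee_rot: [180.0, 0.0, -26.5]
force: [0.1, 0.2, -1.7]
gripper_width: 18.0
```

Emit:
apply_moves --plan '[{"jaw": 1, "delta_pos": [0, 0, 0.2], "spin": 0}, {"jaw": 1, "delta_pos": [0, 0, 0.4], "spin": 0}, {"jaw": 1, "delta_pos": [0, 0, 0.5], "spin": 0}, {"jaw": 1, "delta_pos": [0, 0, 0.5], "spin": 0}, {"jaw": 1, "delta_pos": [0, 0, 0.5], "spin": 0}, {"jaw": 1, "delta_pos": [0, 0, 0.5], "spin": 0}, {"jaw": 1, "delta_pos": [0, 0, 0.5], "spin": 0}, {"jaw": 1, "delta_pos": [0, 0, 0.5], "spin": 0}]'

```text
time_s: 33.75
ee_pos: [503.6, -82.8, 69.3]
ee_rot: [180.0, -0.0, -26.5]
force: [-1.8, 0.6, 5.1]
gripper_width: 17.5
```

Seated: the force rises at the original height. Opening the jaws.

Emit:
apply_moves --plan '[{"jaw": 1, "delta_pos": [0, 0, 0], "spin": 0}, {"jaw": 0.7, "delta_pos": [0, 0, 0], "spin": 0}, {"jaw": 0.5, "delta_pos": [0, 0, 0], "spin": 0}, {"jaw": 0.3, "delta_pos": [0, 0, 0], "spin": 0}, {"jaw": 0, "delta_pos": [0, 0, 0], "spin": 0}, {"jaw": 0, "delta_pos": [0, 0, 0], "spin": 0}, {"jaw": 0, "delta_pos": [0, 0, 0], "spin": 0}, {"jaw": 0, "delta_pos": [0, 0, 0], "spin": 0}]'

```text
time_s: 34.75
ee_pos: [503.6, -82.8, 69.3]
ee_rot: [180.0, -0.0, -26.5]
force: [0.4, 0.0, -0.6]
gripper_width: 84.6
```

Emit:
apply_moves --plan '[{"jaw": 0, "delta_pos": [0, 0, -8], "spin": 0}, {"jaw": 0, "delta_pos": [0, 0, -20], "spin": 0}, {"jaw": 0, "delta_pos": [0, 0, -40], "spin": 0}, {"jaw": 0, "delta_pos": [0, 0, -65], "spin": 0}, {"jaw": 0, "delta_pos": [0, 0, -95], "spin": 0}, {"jaw": 0, "delta_pos": [-10, 0, -125], "spin": 0}, {"jaw": 0, "delta_pos": [-40, 0, -150], "spin": 0}, {"jaw": 0, "delta_pos": [-60, 0, -150], "spin": 0}]'

```text
time_s: 35.75
ee_pos: [450.3, -55.8, 221.7]
ee_rot: [-179.9, -0.3, -26.5]
force: [0.1, -0.9, 0.2]
gripper_width: 90.9
```

```bash
python3 -c "
from d import *
print(env.state()['ee_pos'],env.state()['gripper_width'])
a=cams.grab_frame('side')[:,:,::-1];b=cams.grab_frame('top')[:,:,::-1]
c=cams.calibration('wrist')
w=cams.grab_frame('wrist')[:,:,::-1]
cv2.imwrite('pics/f1.png',np.vstack([cv2.resize(a[140:390,200:450],(400,400)),])) 
cv2.imwrite('pics/f3.png',b)
cv2.imwrite('pics/f2.png',w)
print(proj(c,[[503,-82.7,60],[503,-82.7,66],[503,-82.7,116]]))"
```

```text
[450.26135477 -55.75909472 221.71468303] 90.94586803997088
[[324.03967923 159.28779143]
 [324.0595902  159.61250078]
 [324.25897742 162.86462063]]
```

View pics/f1.png

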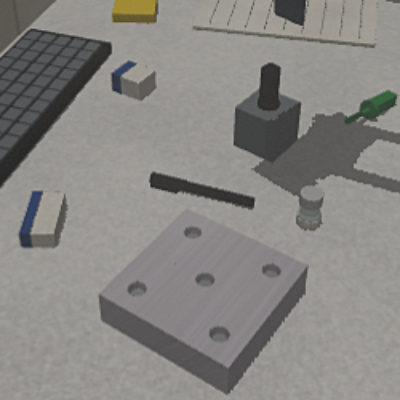

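View pics/f2.png

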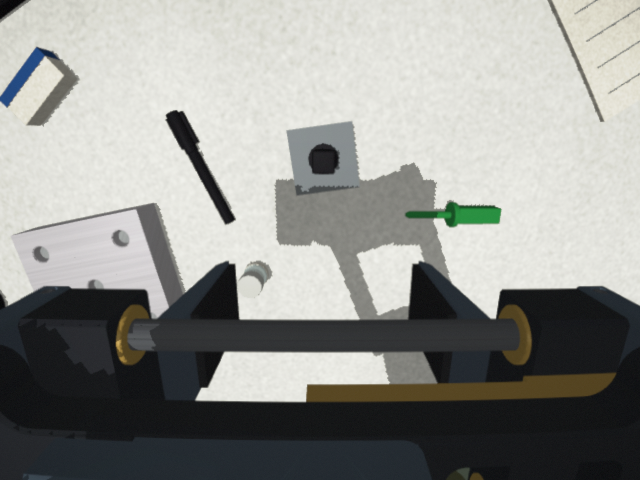

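View pics/f3.png

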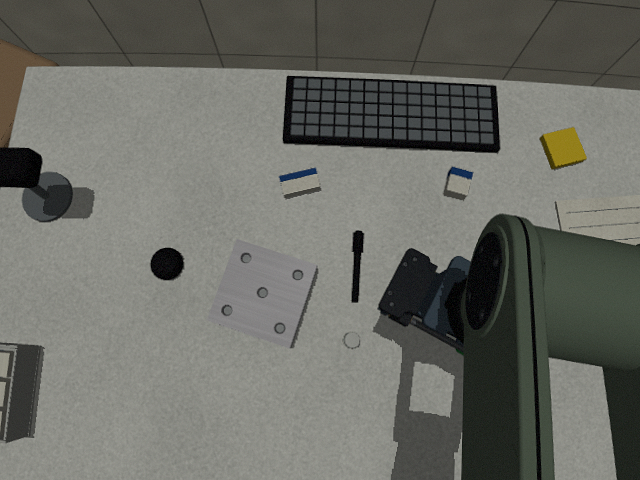

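The probe is upright in the stand, with the flange centred at wrist (323,159). The bystanders are where they were and the jaws are clear, so I'm handing in.

```bash
python3 -c "
from workcell import env
print(env.job_done(), env.state()['time_s'])"
```

```text
the job is handed in; nothing more can be done
the job is handed in; nothing more can be done
```

I found the high pad, pressed it level with the centre pad, and put the probe back in its stand. The job is handed in, about 36 s into the 72 s allowed; no verdict is reported.

- **Finding the pad:** I felt two wells. The centre pad made contact at TCP z 90.7 mm, and the pad in the far well (about x 552, y 237) at 94.9 mm. Being 4.2 mm higher, it had to be the high one, which agreed with the wrist picture. I did not feel the other three wells because only one pad is high.
- **Pressing it:** I pushed it down in stages to TCP z 90.8 mm. I then felt the centre pad again and met it at the same 90.7 mm, so the probe had not slipped in the grip. The pressed pad is level to about 0.1 mm by that measure. The forces I read stayed below 10 N; they are only reported at the end of each move.
- **Returning the probe:** it seated at its original height (TCP z 69.3 mm) with a light contact force.
- **Last pictures:** the probe is upright in the stand, the jaws are clear, and the bystanders are where they were.

The one disagreement was that the wrist and top cameras differed by 2–3 mm on where the wells are. I used a point between the two, and the tip went into both wells without touching the sides. The green look-alike fell over on its own before my first move, and I never touched it.

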